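# Move three lab samples on to their next station

## Task

The three samples on the bench are each due at another station: put the bottle in the middle of the stirrer's round plate, the jar in the middle of the shallow metal tray, and the small rectangular case in the middle of the balance's square pan. The places are taken crosswise, so park one sample on the empty round cork mat on the way, letting go of it there. Keep the samples upright, set them down without dropping them, and do not disturb the pipette, the beaker and the tube rack.

Things in the scene. Friction and masses are not known exactly. Their poses are not given: they have to be found in the camera images.
- bottle: Loose white plastic bottle with a grey screw cap, 98 mm tall, about 0.14 kg. Body 50 mm in diameter up to 60 mm, sloping shoulder to 74 mm, cap 38 mm in diameter from 74 to 98 mm. Origin: centre of its underside; z up along its axis. Starts near the middle of the balance's pan.
- jar: Loose squat round white jar with a grey lid, 60 mm tall, about 0.16 kg. Body 58 mm in diameter up to 44 mm, lid 62 mm in diameter from 44 to 60 mm. Origin: centre of its underside; z up along its axis. Starts near the middle of the stirrer's plate.
- case: Loose closed rectangular case, grey below with a darker grey lid, 72 mm long (its x), 44 mm wide (its y), 56 mm tall, about 0.15 kg. Origin: centre of its underside, z up. Starts near the middle of the metal tray. Any heading is allowed at the end.
- balance: Fixed bench balance, white housing 145 x 110 mm (x from -85 to +60 mm, y from -55 to +55 mm) and 34 mm tall, with a square steel pan of 90 x 90 mm whose top is 40 mm above the origin; a small display on its -x end. Origin: on the bench, straight below the middle of the pan; z up.
- stirrer: Fixed magnetic stirrer (not running), grey housing 145 x 110 mm (x from -85 to +60 mm, y from -55 to +55 mm) and 40 mm tall, with a round white plate 100 mm in diameter whose top is 48 mm above the origin; a knob on its -x face. Origin: on the bench, straight below the middle of the plate; z up.
- tray: Fixed shallow open square tray of bare aluminium, 120 x 120 mm outside, walls 4 mm thick, rim 14 mm above the bench, inner floor 4 mm above the bench. Origin: on the bench, below the middle of the tray; z up.
- mat: Fixed round cork mat, 110 mm in diameter, 5 mm thick, empty at the start: the free spot for parking. Origin: on the bench, below its middle; z up.
- pipette: Bystander, loose: white hand pipette lying on the bench, 239 mm long (its x, from -124 mm at the plunger to +115 mm at the tip), up to 44 mm wide and 26 mm high. Origin: on the bench, at the tip end of the thick handle.
- beaker: Bystander, loose: open clear plastic beaker standing upright, 66 mm in diameter at the rim, 75 mm tall. Origin: centre of its underside.
- rack: Bystander, loose: white tube rack filled with capped tubes, 56 mm (its x) by 130 mm (its y), 83 mm tall over the caps. Origin: centre of its underside.
There are look-alikes about, which are no part of the job. Leave any blue or orange look-alike of the tray alone. Leave any purple look-alike of the bottle alone.

How it is judged:
On the way:
1. a sample is parked upright on the cork mat (within 35 mm of its middle) and let go (((horizontal distance between bottle and mat below 0.035 m and z of bottle in the frame of mat below 0.011 m and angle between bottle's own z axis and vertical below 0.1 rad and contact force between bottle and the fingers below 0.2 N) or (horizontal distance between jar and mat below 0.035 m and z of jar in the frame of mat below 0.011 m and angle between jar's own z axis and vertical below 0.1 rad and contact force between jar and the fingers below 0.2 N) or (horizontal distance between case and mat below 0.035 m and z of case in the frame of mat below 0.011 m and angle between case's own z axis and vertical below 0.1 rad and contact force between case and the fingers below 0.2 N))), for 0.2 s.
At the end, for the whole second after the job is handed in: The bottle stands on the stirrer's round plate, the jar on the floor of the metal tray and the case on the balance's square pan, each upright (within 0.1 rad) and at rest, its axis within 15 mm of the middle of its place, resting on it (height within -4 to +6 mm) (horizontal distance between bottle and stirrer below 0.015 m and z of bottle in the frame of stirrer between 0.044 and 0.054 m and angle between each of bottle, jar, case's own z axis and vertical below 0.1 rad and linear speed of each of bottle, jar, case below 0.02 m/s and angular speed of each of bottle, jar, case below 0.15 rad/s and horizontal distance between jar and tray below 0.015 m and z of jar in the frame of tray between 0 and 0.01 m and horizontal distance between case and balance below 0.015 m and z of case in the frame of balance between 0.036 and 0.046 m); the robot touches nothing.
It fails at once if a sample is tipped by more than 0.6 rad (angle between any of bottle, jar, case's own z axis and vertical above 0.6 rad).
It fails at once if a sample is dropped (moves faster than 0.6 m/s, a fall of about 18 mm, without being held) ((linear speed of bottle above 0.6 m/s and contact force between bottle and the fingers below 0.1 N) or (linear speed of jar above 0.6 m/s and contact force between jar and the fingers below 0.1 N) or (linear speed of case above 0.6 m/s and contact force between case and the fingers below 0.1 N)).
It fails at once if the pipette, the beaker or the tube rack is moved by more than 30 mm or the beaker or rack is tipped (distance of any of pipette, beaker, rack from where it was at the start of the episode above 0.03 m or angle between any of beaker, rack's own z axis and vertical above 0.5 rad).
It also fails if it takes over 106 s, if anything falls off the work surface, if the arm or the gripper's body presses on something with over 40 N, if the wrist force passes 120 N, or if a joint passes its speed limit or range.

## Robot

A 6-joint arm with a two-finger parallel gripper is mounted at the origin on the work surface. World frame = base frame: x ahead of the robot, y to its left, z up, the work surface at z = 0. Lengths are in m, angles in rad, forces in N, time in s.
With the tool pointing down it reaches from about 0.325 to 0.85 m from the base axis. Payload 15.5 kg.
Tool frame: the origin (TCP) lies between the finger pads; the fingertips stand 22 mm ahead of it and the grasp point (between the pads) lies 3 mm ahead of it; z points along the fingers, y is the line along which they close (so a half turn about z gives the same grasp; the last joint's range is limited). The gripper opens to 91 mm and grips with 3 to 60 N. Pads are 32 mm wide; open, the fingers measure 118 mm over their backs; the gripper's body (76 mm by 178 mm) begins 60 mm behind the grasp point.
Start: joints at [-1.282, 0.494, 1.345, -0, 1.302, -0.096], TCP at [0.235, -0.579, 0.215] pointing down, gripper open.
Joint ranges: [-2.91, 2.91], [-0.82, 2.16], [0.22, 2.67], [-1.22, 4.37], [0.12, 2.79], [-3.08, 3.08]. Speed limits (rad/s): [1.89, 1.89, 2.57, 3.01, 3.01, 3.01].

## Interface

Orientations are given as a unit quaternion [x, y, z, w].
In Python, from rig import ctrl, grab_frame, get_calibration gives the robot as it stands.
- The arm moves only by the tool step_arm, never from a script. Its argument "deltas" is one flat list of numbers, 7 for each row, row after row: the shift along the tool's x, y, z in cm, then the turn, a rotation vector about the tool's x, y, z in rad, then the gripper command: -1 is shut, 1 is fully open, values between are in proportion. In form: [dx, dy, dz, rx, ry, rz, hand, dx, dy, dz, rx, ry, rz, hand, ...]. A call has 1 to 10 rows; each row shifts and turns the commanded pose from where the row before left it, along the tool's axes as they then stand; what a row does not reach is not made up. A row lasts 1/10 s, in which the tool goes at most 50 mm and 8.59 degrees, less where a joint would pass 70% of its speed; a pose out of reach is approached as far as the arm can. A call is refused whole if a number of a shift passes 5 or a number of a turn 0.15, either way. A call with a gripper value outside its range is refused whole. The fingers move at their own pace and stop on an object; "force" is the grip in N (left out, the last holds). Time passes only in rows, so rows that do not move let the fingers close. It gives the time, the measured TCP pose, the force, the opening and the grip force at its end, in the units of the state.
- ctrl.get_obs(): the state, without advancing time (a new reading comes with each control period).
- grab_frame(name): name is "side" or "top"; returns (picture, depth): 480x640x3 uint8, red, green, blue; 480x640 float32, m along the optical axis (not along the pixel's ray), 0 where there is no reading.
- get_calibration(name): a dict with "fx", "fy", "cx", "cy" (pixels), "origin" and "rotation" of the camera in the world. Camera axes: x right, y down, z forward; pixel columns grow to the right and rows downward; lengths in m; the calibration is good to about 2 mm. A picture is of the moment at which its call begins. get_calibration takes no time and is no camera call.
- ctrl.close_job(): hands the job in; it is judged then, once.
The state is a dict: "t": time; "joint_pos": joint angles; "qd": joint speeds; "tau": joint torques, N m; "ee_pos": TCP position; "eef_rot": TCP orientation; "wrist_force": force on the tool from outside, world axes, zero at the start; "torque": the same for the moment, N m; "finger_gap": finger opening in m; "grip_force": force on a finger pad.
Only numpy, scipy, OpenCV 4.12 (cv2) and the standard library are available. Lean on these libraries where they do the work, as an engineer would, in place of code of your own. Each camera call takes 0.05 s, during which the arm holds its last target. There are 200 camera calls.

## Working session

There is one attempt and no reset: what is moved stays moved. The work goes in short steps, Python scripts to look and compute and a tool call to move; the robot and the scene stay as the last step left them, time stands still between calls to the robot, and variables do not carry over. Pictures are saved under pics/ and viewed, at most 14 in all, crops included, and the job is handed in when it is done.

Besides the shell and the picture viewer there is one more tool, called after "Emit:" by a JSON object that holds its "op" and its "data", one argument or row to a line. step_arm: Moves the arm, as the interface text tells. Its arguments: {"type":"object","properties":{"deltas":{"type":"array","items":{"type":"number"}},"force":{"type":"number"}},"required":["deltas"]}

```bash
mkdir -p pics; ls
python3 - <<'E'
from rig import ctrl, grab_frame, get_calibration
import cv2,numpy as np
for n in("top","side"):
    p,d=grab_frame(n); cv2.imwrite(f"pics/{n}0.png",p[:,:,::-1]); np.save(f"{n}0.npy",d); print(n,get_calibration(n))
print(ctrl.get_obs())
E
```

```text
pics
top {'fx': 582.8277165105939, 'fy': 582.8277165105939, 'cx': 330.09807614250957, 'cy': 227.82764492098428, 'origin': array([ 0.35118229, -0.0767047 ,  1.16267637]), 'rotation': array([ 0.71316374, -0.69634089,  0.04677613, -0.06571781])}
side {'fx': 625.1592994562789, 'fy': 625.1592994562789, 'cx': 315.09600789947837, 'cy': 243.7358275337899, 'origin': array([0.16855645, 0.59848997, 1.0331623 ]), 'rotation': array([-0.24936591,  0.91171567, -0.31750021,  0.07605783])}
{'t': 0.1, 'joint_pos': array([-1.28148712e+00,  4.94129585e-01,  1.34604137e+00,  3.10979802e-06,
        1.30250801e+00, -9.55189139e-02]), 'qd': array([ 0.00088723,  0.00014703, -0.00016742,  0.00037869,  0.00072328,
       -0.00059161]), 'tau': array([ 1.98121124e-03, -8.80243206e+01, -3.82543552e+01,  7.09575042e-02,
        4.83292190e-02,  2.72272564e-05]), 'ee_pos': array([ 0.23452351, -0.57897515,  0.214602  ]), 'eef_rot': array([ 9.81545392e-01,  1.91228526e-01, -5.10546146e-05, -5.40750867e-04]), 'wrist_force': array([-0.15519342,  1.03847526,  0.66564883]), 'torque': array([0.01957426, 0.00851268, 0.03360096]), 'grip_force': 0.0, 'finger_gap': 0.09125704793438942}
```

View pics/top0.png

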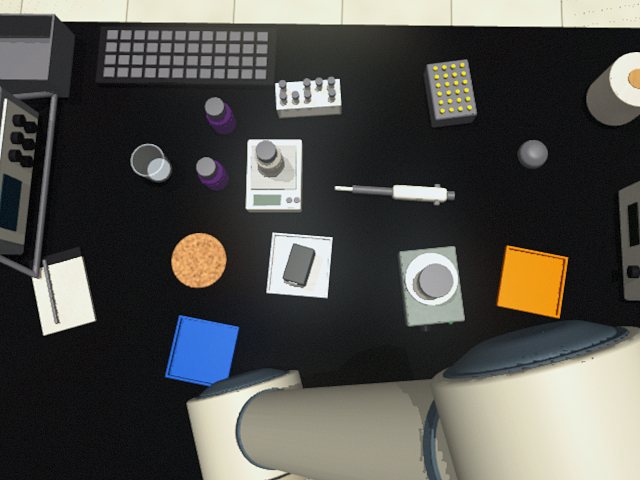

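View pics/side0.png

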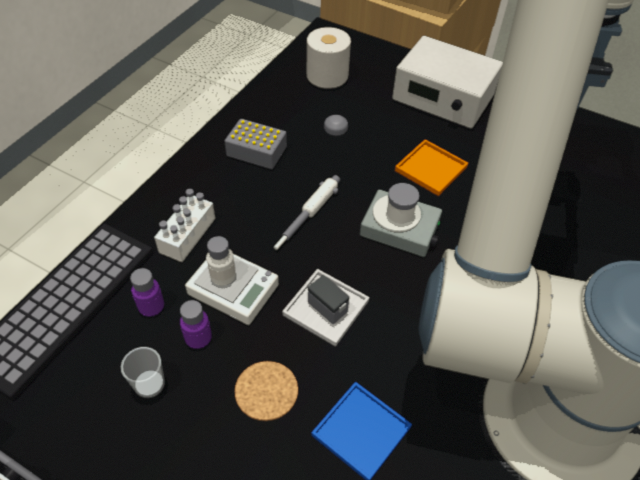

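Top view: 
- **Bottle:** the white one with grey cap at (267,157), on the balance. The look-alikes are purple, at (220,115) and (211,173).
- **Tray:** the bare metal one at (300,266). The blue (202,350) and orange (533,281) ones are look-alikes.
- **Case:** (298,265), in the metal tray.
- **Jar:** (435,282), on the stirrer. The grey ball at (533,153) is not it.
- **Mat:** (199,260).

Next I'll measure using height bands and rays, then check my choices in a crop.

```bash
cat > h.py <<'E'
from rig import ctrl, grab_frame, get_calibration
import cv2,numpy as np
from scipy.spatial.transform import Rotation as R
def cloud(n,d):
    c=get_calibration(n); v,u=np.mgrid[:480,:640]
    p=np.dstack([(u-c['cx'])/c['fx'],(v-c['cy'])/c['fy'],np.ones_like(d)])*d[...,None]
    return p@R.from_quat(c['rotation']).as_matrix().T+c['origin']
def ray(n,uv,z):
    c=get_calibration(n); uv=np.atleast_2d(uv)
    r=np.c_[(uv-[c['cx'],c['cy']])/[c['fx'],c['fy']],np.ones(len(uv))]@R.from_quat(c['rotation']).as_matrix().T
    return (c['origin']+r*((z-c['origin'][2])/r[:,2])[:,None])[:,:2]
def shape(n,mask,z,tol=None):
    """largest blob's hull cast onto plane z: min rect and circle, mm"""
    cs,_=cv2.findContours(mask.astype(np.uint8),cv2.RETR_EXTERNAL,cv2.CHAIN_APPROX_NONE)
    k=max(cs,key=cv2.contourArea)[:,0].astype(float)
    w=(ray(n,k,z)*1000).astype(np.float32)
    (a,b),s,t=cv2.minAreaRect(w); (e,f),r=cv2.minEnclosingCircle(w)
    return f"rect c=({a:.1f},{b:.1f}) size=({s[0]:.0f},{s[1]:.0f}) ang={t:.1f}  circ c=({e:.1f},{f:.1f}) r={r:.1f}"
# name: centre in top, in side, half window px, z lo, hi, plane
B={'cap':((267,152),(218,248),30,.128,.15,.138),'bal_house':((274,175),(232,285),50,.028,.15,.034),
'lid':((435,282),(403,195),30,.10,.12,.108),'plate':((432,280),(398,212),40,.0445,.13,.048),'stir_house':((432,285),(400,220),50,.034,.13,.04),
'case':((298,265),(328,297),30,.052,.07,.060),'tray':((300,266),(326,306),48,.0095,.1,.014),'mat':((199,260),(266,390),40,.0025,.02,.005)}
def measure(name,n,d,):
    ct,cs,h,lo,hi,z=B[name]; u,v=ct if n=='top' else cs
    P=cloud(n,d)[...,2]; m=np.zeros((480,640),bool); s=np.s_[v-h:v+h,u-h:u+h]
    m[s]=(P[s]>lo)&(P[s]<hi); return shape(n,m,z)
E
python3 - <<'E'
from h import *
for n in('top','side'):
    d=np.load(n+'0.npy')
    for k in B: print(n,k,measure(k,n,d))
a=cv2.imread('pics/top0.png'); cv2.imwrite('pics/crop0.png',cv2.resize(a[130:340,160:480],None,fx=2.5,fy=2.5,interpolation=cv2.INTER_CUBIC))
d=np.load('top0.npy'); P=cloud('top',d)
for u,v in((267,148),(435,282),(298,260),(199,260),(425,192),(307,85),(310,110),(152,150),(232,175),(274,205),(272,250),(405,310)): print(u,v,P[v,u].round(3))
E
```

```text
top cap rect c=(656.9,73.8) size=(38,37) ang=2.3  circ c=(656.9,73.4) r=19.8
top bal_house rect c=(639.3,70.9) size=(144,110) ang=1.2  circ c=(639.3,71.4) r=88.5
top lid rect c=(429.5,-239.1) size=(61,61) ang=72.9  circ c=(429.3,-239.1) r=31.1
top plate rect c=(436.8,-239.9) size=(97,97) ang=0.3  circ c=(437.1,-239.6) r=49.9
top stir_house rect c=(424.6,-240.8) size=(144,110) ang=7.1  circ c=(424.4,-240.5) r=88.2
top case rect c=(457.4,13.7) size=(44,74) ang=74.8  circ c=(458.3,13.6) r=40.2
top tray rect c=(461.2,15.0) size=(120,120) ang=86.7  circ c=(461.2,14.8) r=84.3
top mat rect c=(466.5,220.0) size=(113,111) ang=80.5  circ c=(471.1,217.8) r=65.5
side cap rect c=(655.1,77.2) size=(39,42) ang=64.5  circ c=(655.2,78.4) r=23.1
side bal_house rect c=(649.4,61.6) size=(169,137) ang=0.4  circ c=(646.5,61.4) r=103.1
side lid rect c=(428.1,-237.1) size=(61,69) ang=14.2  circ c=(427.6,-237.1) r=34.6
side plate rect c=(434.0,-256.3) size=(138,102) ang=80.1  circ c=(435.8,-257.8) r=71.2
side stir_house rect c=(420.4,-260.2) size=(154,157) ang=7.1  circ c=(424.5,-246.1) r=93.7
side case rect c=(456.0,16.4) size=(48,76) ang=74.8  circ c=(456.0,13.8) r=41.8
side tray rect c=(460.0,15.4) size=(124,122) ang=86.7  circ c=(459.6,14.6) r=85.4
side mat rect c=(466.9,218.6) size=(115,112) ang=63.6  circ c=(467.6,216.5) r=62.2
267 148 [0.66  0.072 0.139]
435 282 [ 0.426 -0.237  0.111]
298 260 [0.465 0.015 0.059]
199 260 [0.466 0.218 0.004]
425 192 [ 0.61  -0.23   0.026]
307 85 [0.807 0.007 0.081]
310 110 [0.783 0.005 0.007]
152 150 [0.681 0.317 0.042]
232 175 [ 0.644  0.162 -0.001]
274 205 [0.575 0.068 0.035]
272 250 [0.488 0.071 0.013]
405 310 [ 0.376 -0.193  0.022]
```

View pics/crop0.png

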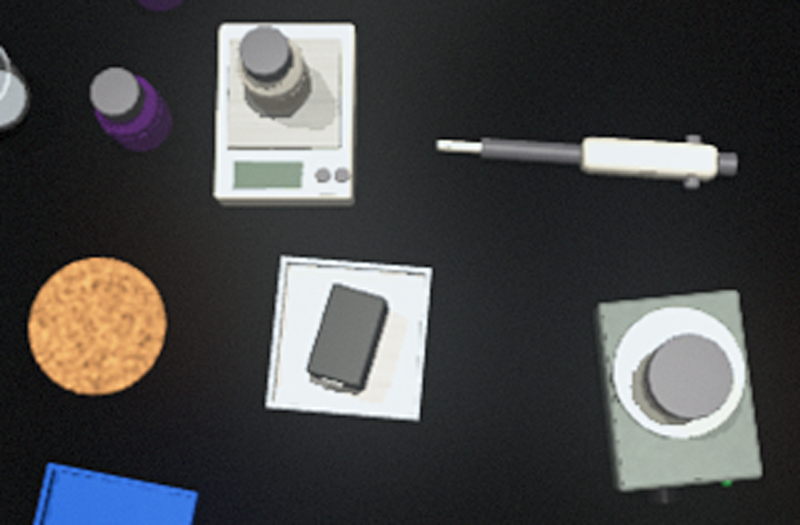

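The crop confirms my choices: bottle cap at (265,50), case at (348,337) in the bare tray, jar at (690,375). I'll park the case first.

```bash
cat >> h.py <<'E'
def plan(x,y,z,head=None):
    """tool turn (rz, first) then shift in cm, tool axes; head = wanted world heading (deg, mod 180) of closing axis"""
    o=ctrl.get_obs(); M=R.from_quat(o['eef_rot']); Y=M.as_matrix()[:,1]; h=np.degrees(np.arctan2(Y[1],Y[0]))
    rz=0. if head is None else -np.radians((head-h+90)%180-90)
    M2=M*R.from_rotvec([0,0,rz]); d=np.array([x,y,z])-o['ee_pos']; Z=M.as_matrix()[:,2]
    print('t',round(o['t'],2),'pos',o['ee_pos'].round(4),'h',h.round(1),'tilt',Z[:2].round(4),'q6',o['joint_pos'][5].round(2),'rz',round(rz,3),'shift cm',(M2.inv().apply(d)*100).round(2),'gap',o['finger_gap'].round(4))
E
python3 -c "
from h import *
plan(.457,.0145,.17,74.8)"
```

```text
Traceback (most recent call last):
  File "h.py", line 32, in plan
    print('t',round(o['t'],2),'pos',o['ee_pos'].round(4),'h',h.round(1),'tilt',Z[:2].round(4),'q6',o['joint_pos'][5].round(2),'rz',round(rz,3),'shift cm',(M2.inv().apply(d)*100).round(2),'gap',o['finger_gap'].round(4))
                                                                                                                                                                                                 ^^^^^^^^^^^^^^^^^^^^^
AttributeError: 'float' object has no attribute 'round'
```

```bash
sed -i "s/o\['finger_gap'\].round(4)/round(o['finger_gap'],4)/" h.py
python3 -c "
from h import *
plan(.457,.0145,.17,74.8)"
```

```text
t 0.1 pos [ 0.2345 -0.579   0.2146] h -68.0 tilt [-0.0003  0.001 ] q6 -0.1 rz 0.65 shift cm [  5.91 -63.1    4.52] gap 0.0913
```

Emit:
{"op": "step_arm", "data": {
  "deltas": [0, 0, 0, 0, 0, 0.13, 1, 0, 0, 0, 0, 0, 0.13, 1, 0, 0, 0, 0, 0, 0.13, 1, 0, 0, 0, 0, 0, 0.13, 1, 0, 0, 0, 0, 0, 0.13, 1, 0.4, -4.2, 0, 0, 0, 0, 1, 0.4, -4.2, 0, 0, 0, 0, 1, 0.4, -4.2, 0, 0, 0, 0, 1, 0.4, -4.2, 0, 0, 0, 0, 1, 0.4, -4.2, 0, 0, 0, 0, 1],
  "force": 20
}}

```text
t: 1.1
ee_pos: [0.3091, -0.3801, 0.2149]
eef_rot: [0.991, -0.132, -0.0, -0.0]
wrist_force: [1.2, 0.1, 0.2]
finger_gap: 0.091
grip_force: 0.0
```

Emit:
{"op": "step_arm", "data": {
  "deltas": [0.4, -4.2, 0, 0, 0, 0, 1, 0.4, -4.2, 0, 0, 0, 0, 1, 0.4, -4.2, 0, 0, 0, 0, 1, 0.4, -4.2, 0, 0, 0, 0, 1, 0.4, -4.2, 0, 0, 0, 0, 1, 0.4, -4.2, 0.5, 0, 0, 0, 1, 0.4, -4.2, 1, 0, 0, 0, 1, 0.4, -4.2, 1, 0, 0, 0, 1, 0.4, -4.2, 1, 0, 0, 0, 1, 0.3, -4.2, 1, 0, 0, 0, 1]
}}

```text
t: 2.1
ee_pos: [0.457, 0.015, 0.1697]
eef_rot: [0.991, -0.132, 0.0, 0.0]
wrist_force: [0.6, -0.1, 0.4]
finger_gap: 0.0909
grip_force: 0.0
```

```bash
python3 -c "
from h import *
plan(.457,.0145,.041,74.8)
p,d=grab_frame('side'); cv2.imwrite('pics/s1.png',p[:,:,::-1])
for k in ('case','cap','lid'):
  try: print(measure(k,'side',d))
  except Exception as e: print(e)
"
```

```text
t 2.1 pos [0.457  0.015  0.1697] h -105.2 tilt [ 0.0001 -0.    ] q6 1.74 rz 0.0 shift cm [1.000e-02 5.000e-02 1.287e+01] gap 0.0909
rect c=(455.9,16.2) size=(47,76) ang=74.8  circ c=(457.0,15.7) r=42.3
rect c=(654.4,78.0) size=(36,46) ang=35.1  circ c=(653.7,77.5) r=23.4
rect c=(427.4,-236.7) size=(61,68) ang=31.2  circ c=(427.6,-236.4) r=35.3
```

Emit:
{"op": "step_arm", "data": {
  "deltas": [0, 0, 3.5, 0, 0, 0, 1, 0, 0, 3.5, 0, 0, 0, 1, 0, 0, 3, 0, 0, 0, 1, 0, 0, 1.9, 0, 0, 0, 1, 0, 0, 1, 0, 0, 0, 1, 0, 0, 0, 0, 0, 0, -1, 0, 0, 0, 0, 0, 0, -1, 0, 0, 0, 0, 0, 0, -1, 0, 0, 0, 0, 0, 0, -1, 0, 0, 0, 0, 0, 0, -1]
}}

```text
t: 3.15
ee_pos: [0.457, 0.0132, 0.0417]
eef_rot: [0.991, -0.132, 0.001, -0.0]
wrist_force: [-0.1, -0.9, 0.2]
finger_gap: 0.0536
grip_force: 0.0
```

Emit:
{"op": "step_arm", "data": {
  "deltas": [0, 0, 0, 0, 0, 0, -1, 0, 0, 0, 0, 0, 0, -1, 0, 0, -0.5, 0, 0, 0, -1, 0, 0, -1.5, 0, 0, 0, -1, 0, 0, -2, 0, 0, 0, -1, 0, 0, -2, 0, 0, 0, -1]
}}

```text
t: 3.75
ee_pos: [0.4563, 0.0132, 0.1019]
eef_rot: [0.991, -0.132, -0.0, 0.0]
wrist_force: [0.5, -0.7, -1.9]
finger_gap: 0.0438
grip_force: 20.0
```

```bash
python3 -c "
from h import *
plan(.467,.219,.043)"
```

```text
t 3.75 pos [0.4563 0.0132 0.1019] h -105.2 tilt [-0.0009  0.0001] q6 1.73 rz 0.0 shift cm [ -4.35 -20.14   5.89] gap 0.0438
```

Emit:
{"op": "step_arm", "data": {
  "deltas": [-0.3, -1.3, 0, 0, 0, 0, -1, -0.6, -2.8, 0, 0, 0, 0, -1, -0.6, -2.8, 0, 0, 0, 0, -1, -0.6, -2.8, 0, 0, 0, 0, -1, -0.6, -2.8, 0, 0, 0, 0, -1, -0.6, -2.8, 0, 0, 0, 0, -1, -0.6, -2.8, 0, 0, 0, 0, -1, -0.4, -2, 1, 0, 0, 0, -1, 0, 0, 2, 0, 0, 0, -1, 0, 0, 1.5, 0, 0, 0, -1]
}}

```text
t: 4.75
ee_pos: [0.4669, 0.2197, 0.0546]
eef_rot: [0.991, -0.131, -0.0, 0.0]
wrist_force: [-0.7, 0.3, -1.4]
finger_gap: 0.0439
grip_force: 20.0
```

Emit:
{"op": "step_arm", "data": {
  "deltas": [0, 0, 0.7, 0, 0, 0, -1, 0, 0, 0.5, 0, 0, 0, -1, 0, 0, 0.2, 0, 0, 0, -1, 0, 0, 0, 0, 0, 0, -1, 0, 0, 0, 0, 0, 0, 1, 0, 0, 0, 0, 0, 0, 1, 0, 0, 0, 0, 0, 0, 1, 0, 0, 0, 0, 0, 0, 1, 0, 0, 0, 0, 0, 0, 1, 0, 0, 0, 0, 0, 0, 1]
}}

```text
t: 5.75
ee_pos: [0.4679, 0.2185, 0.0421]
eef_rot: [0.991, -0.132, 0.0, -0.0]
wrist_force: [-0.9, -0.5, 0.3]
finger_gap: 0.0889
grip_force: 0.0
```

Emit:
{"op": "step_arm", "data": {
  "deltas": [0, 0, -2, 0, 0, 0, 1, 0, 0, -4, 0, 0, 0, 1, 0, 0, -4, 0, 0, 0, 1, 0, 0, -4, 0, 0, 0, 1]
}}

```text
t: 6.15
ee_pos: [0.4675, 0.2183, 0.1836]
eef_rot: [0.991, -0.132, -0.0, 0.0]
wrist_force: [1.5, -0.4, -0.7]
finger_gap: 0.0912
grip_force: 0.0
```

```bash
python3 -c "
from h import *
B['case']=((199,255),(263,375),45,.052,.07,.061)
p,d=grab_frame('side'); print(measure('case','side',d))
p,d=grab_frame('top'); print(measure('case','top',d)); cv2.imwrite('pics/t2.png',p[:,:,::-1])
plan(.4285,-.238,.18,0); plan(.4285,-.238,.18,52)"
```

```text
rect c=(465.4,218.4) size=(46,77) ang=75.0  circ c=(466.8,217.4) r=41.9Traceback (most recent call last):
  File "<string>", line 5, in <module>
    p,d=grab_frame('top'); print(measure('case','top',d)); cv2.imwrite('pics/t2.png',p[:,:,::-1])
                                 ~~~~~~~^^^^^^^^^^^^^^^^
  File "h.py", line 26, in measure
    m[s]=(P[s]>lo)&(P[s]<hi); return shape(n,m,z)
                                     ~~~~~^^^^^^^
  File "h.py", line 15, in shape
    k=max(cs,key=cv2.contourArea)[:,0].astype(float)
      ~~~^^^^^^^^^^^^^^^^^^^^^^^^
ValueError: max() iterable argument is empty
```

```bash
python3 -c "
from h import *
plan(.429,-.2385,.103)"
```

```text
t 6.25 pos [0.4703 0.2193 0.1869] h -105.2 tilt [0.0075 0.0024] q6 2.16 rz 0.0 shift cm [ 7.96 45.3   8.25] gap 0.0916
```

Emit:
{"op": "step_arm", "data": {
  "deltas": [0.7, 4.1, 0, 0, 0, 0, 1, 0.7, 4.1, 0, 0, 0, 0, 1, 0.7, 4.1, 0, 0, 0, 0, 1, 0.7, 4.1, 0, 0, 0, 0, 1, 0.7, 4.1, 0, 0, 0, 0, 1, 0.7, 4.1, 0, 0, 0, 0, 1, 0.7, 4.1, 0, 0, 0, 0, 1, 0.7, 4.1, 0, 0, 0, 0, 1, 0.7, 4.1, 0, 0, 0, 0, 1, 0.7, 4.1, 0, 0, 0, 0, 1]
}}

```text
t: 7.25
ee_pos: [0.4273, -0.1972, 0.1818]
eef_rot: [0.991, -0.132, -0.0, -0.0]
wrist_force: [1.5, 0.1, -0.1]
finger_gap: 0.0912
grip_force: 0.0
```

Emit:
{"op": "step_arm", "data": {
  "deltas": [0.7, 4.1, 0, 0, 0, 0, 1, 0, 0, 0, 0, 0, 0, 1, 0, 0, 0, 0, 0, 0, 1]
}}

```text
t: 7.55
ee_pos: [0.4235, -0.2375, 0.1816]
eef_rot: [0.991, -0.133, -0.0, -0.0]
wrist_force: [-0.6, 0.6, 0.1]
finger_gap: 0.0908
grip_force: 0.0
```

```bash
python3 -c "
from h import *
plan(.429,-.2385,.103)"
```

```text
t 7.55 pos [ 0.4235 -0.2375  0.1816] h -105.3 tilt [-0.0007  0.0007] q6 1.2 rz 0.0 shift cm [ 0.57 -0.04  7.86] gap 0.0908
```

Emit:
{"op": "step_arm", "data": {
  "deltas": [0.6, 0, 2.5, 0, 0, 0, 1, 0, 0, 2.5, 0, 0, 0, 1, 0, 0, 2, 0, 0, 0, 1, 0, 0, 0.9, 0, 0, 0, 1, 0, 0, 0, 0, 0, 0, 1, 0, 0, 0, 0, 0, 0, -1, 0, 0, 0, 0, 0, 0, -1, 0, 0, 0, 0, 0, 0, -1, 0, 0, 0, 0, 0, 0, -1, 0, 0, 0, 0, 0, 0, -1]
}}

```text
t: 8.55
ee_pos: [0.43, -0.2387, 0.1036]
eef_rot: [0.991, -0.132, 0.0, 0.0]
wrist_force: [-1.1, 0.2, 6.8]
finger_gap: 0.0608
grip_force: 20.0
```

Emit:
{"op": "step_arm", "data": {
  "deltas": [0, 0, 0, 0, 0, 0, -1, 0, 0, 0, 0, 0, 0, -1]
}}

```text
t: 8.75
ee_pos: [0.43, -0.2387, 0.1036]
eef_rot: [0.991, -0.132, 0.0, 0.0]
wrist_force: [-0.7, 1.1, 7.6]
finger_gap: 0.0612
grip_force: 20.0
```

```bash
python3 -c "
from h import *
p,d=grab_frame('top'); print(measure('lid','top',d)); cv2.imwrite('pics/t3.png',p[:,:,::-1])
p,d=grab_frame('side'); print(measure('tray','side',d)); cv2.imwrite('pics/s3.png',cv2.resize(p[140:290,310:510,::-1],None,fx=3,fy=3))
plan(.461,.015,.06)"
```

```text
rect c=(402.0,-231.0) size=(24,3) ang=75.4  circ c=(402.3,-231.1) r=12.0
rect c=(460.0,15.8) size=(124,122) ang=86.7  circ c=(459.6,14.6) r=85.4
t 8.85 pos [ 0.43   -0.2387  0.1036] h -105.2 tilt [ 0.0007 -0.0005] q6 1.21 rz 0.0 shift cm [ -3.66 -25.3    4.35] gap 0.061
```

View pics/s3.png

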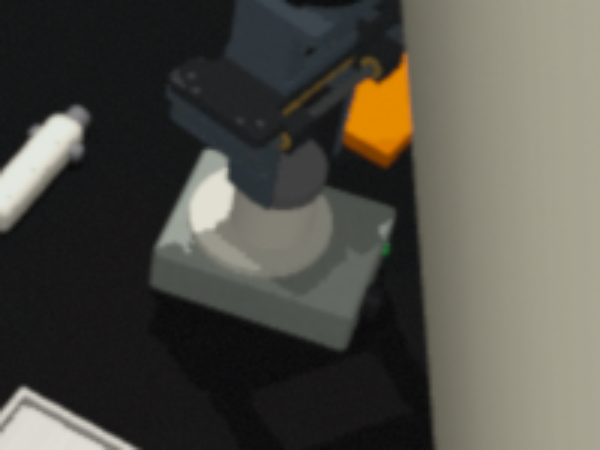

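The jar is gripped by its lid and still upright.

Emit:
{"op": "step_arm", "data": {
  "deltas": [0, 0, -0.5, 0, 0, 0, -1, 0, 0, -1.5, 0, 0, 0, -1, 0, 0, -2, 0, 0, 0, -1, 0, 0, -1.5, 0, 0, 0, -1, -0.2, -1.5, 0, 0, 0, 0, -1, -0.4, -2.8, 0, 0, 0, 0, -1, -0.4, -2.8, 0, 0, 0, 0, -1, -0.4, -2.8, 0, 0, 0, 0, -1, -0.4, -2.8, 0, 0, 0, 0, -1, -0.4, -2.8, 0, 0, 0, 0, -1]
}}

```text
t: 9.85
ee_pos: [0.4485, -0.0812, 0.1576]
eef_rot: [0.991, -0.132, -0.0, -0.0]
wrist_force: [0.2, 0.3, -2.1]
finger_gap: 0.0609
grip_force: 20.0
```

Emit:
{"op": "step_arm", "data": {
  "deltas": [-0.4, -2.8, 0, 0, 0, 0, -1, -0.4, -2.8, 0, 0, 0, 0, -1, -0.4, -2.8, 0, 0, 0, 0, -1, -0.3, -1.4, 0, 0, 0, 0, -1, 0, 0, 1.5, 0, 0, 0, -1, 0, 0, 2.5, 0, 0, 0, -1, 0, 0, 2.5, 0, 0, 0, -1, 0, 0, 0, 0, 0, 0, -1]
}}

```text
t: 10.65
ee_pos: [0.4579, 0.0162, 0.0907]
eef_rot: [0.991, -0.132, -0.003, 0.0]
wrist_force: [-0.2, -0.9, -0.0]
finger_gap: 0.0608
grip_force: 20.0
```

```bash
python3 -c "
from h import *
plan(.461,.015,.0596)
p,d=grab_frame('side'); cv2.imwrite('pics/s4.png',cv2.resize(p[200:380,230:430,::-1],None,fx=3,fy=3))"
```

```text
t 10.65 pos [0.4579 0.0162 0.0907] h -105.2 tilt [-0.0055  0.0006] q6 1.74 rz 0.0 shift cm [0.35 0.03 3.1 ] gap 0.0608
```

View pics/s4.png

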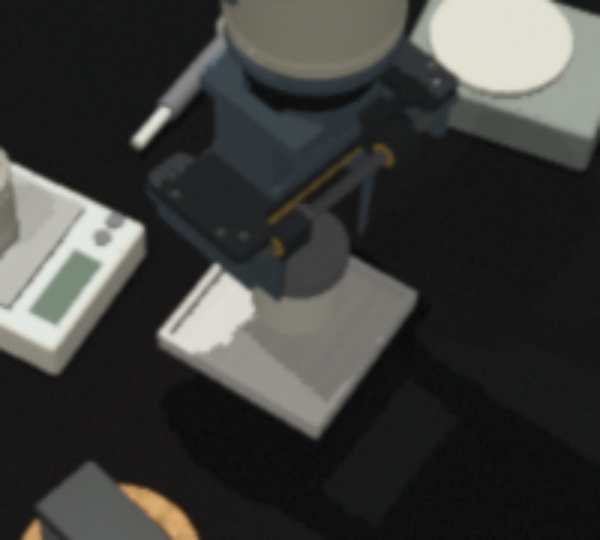

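The jar hangs upright over the tray at crop (300,290), and the case stands on the mat at crop (100,510).

Emit:
{"op": "step_arm", "data": {
  "deltas": [0.2, 0, 1.2, 0, 0, 0, -1, 0.1, 0, 0.9, 0, 0, 0, -1, 0, 0, 0.5, 0, 0, 0, -1, 0, 0, 0, 0, 0, 0, -1]
}}

```text
t: 11.1
ee_pos: [0.463, 0.0147, 0.067]
eef_rot: [0.991, -0.132, -0.0, -0.0]
wrist_force: [0.6, 0.7, -1.0]
finger_gap: 0.0611
grip_force: 20.0
```

```bash
python3 -c "
from h import *
plan(.461,.015,.0596)"
```

```text
t 11.1 pos [0.463  0.0147 0.067 ] h -105.2 tilt [-0.0007  0.0001] q6 1.74 rz 0.0 shift cm [-0.2   0.02  0.74] gap 0.0611
```

Emit:
{"op": "step_arm", "data": {
  "deltas": [-0.2, 0, 0.3, 0, 0, 0, -1, 0, 0, 0.3, 0, 0, 0, -1, 0, 0, 0.1, 0, 0, 0, -1, 0, 0, 0, 0, 0, 0, -1, 0, 0, 0, 0, 0, 0, -1]
}}

```text
t: 11.6
ee_pos: [0.4614, 0.015, 0.0602]
eef_rot: [0.991, -0.132, 0.0, 0.0]
wrist_force: [-1.0, -0.2, -0.9]
finger_gap: 0.0612
grip_force: 20.0
```

Emit:
{"op": "step_arm", "data": {
  "deltas": [0, 0, 0, 0, 0, 0, 1, 0, 0, 0, 0, 0, 0, 1, 0, 0, 0, 0, 0, 0, 1, 0, 0, 0, 0, 0, 0, 1, 0, 0, 0, 0, 0, 0, 1, 0, 0, 0, 0, 0, 0, 1, 0, 0, -2, 0, 0, 0, 1, 0, 0, -4, 0, 0, 0, 1, 0, 0, -5, 0, 0, 0, 1, 0, 0, -4, 0, 0, 0, 1]
}}

```text
t: 12.6
ee_pos: [0.4612, 0.0151, 0.2125]
eef_rot: [0.991, -0.132, 0.0, -0.0]
wrist_force: [1.6, -0.5, -0.8]
finger_gap: 0.0912
grip_force: 0.0
```

```bash
python3 -c "
from h import *
B['jar']=((300,266),(328,300),48,.055,.075,.064)
for n in('side','top'):
  p,d=grab_frame(n)
  for k in ('jar','tray','cap','plate','bal_house','stir_house'):
    try: print(n,k,measure(k,n,d))
    except Exception as e: print(e)
plan(.656,.075,.088); plan(.656,.075,.088,45)"
```

```text
side jar rect c=(458.4,14.8) size=(60,65) ang=30.9  circ c=(460.4,16.7) r=34.3
side tray rect c=(460.3,14.9) size=(126,122) ang=86.5  circ c=(459.6,14.6) r=85.4
side cap rect c=(655.0,77.1) size=(36,44) ang=35.1  circ c=(653.5,76.1) r=22.4
side plate rect c=(436.2,-239.7) size=(103,101) ang=79.5  circ c=(435.6,-239.4) r=52.9
side bal_house rect c=(649.1,62.3) size=(136,171) ang=89.4  circ c=(646.5,61.4) r=103.1
side stir_house rect c=(421.5,-240.4) size=(148,120) ang=5.8  circ c=(421.7,-238.6) r=88.2
top jar rect c=(440.1,27.5) size=(23,10) ang=58.0  circ c=(438.3,28.6) r=11.6
top tray rect c=(413.6,61.0) size=(65,32) ang=48.2  circ c=(425.0,50.8) r=32.3
top cap rect c=(655.9,73.7) size=(40,37) ang=2.3  circ c=(655.9,73.7) r=20.7
top plate rect c=(436.9,-239.9) size=(97,97) ang=0.3  circ c=(436.2,-239.8) r=50.5
top bal_house rect c=(681.0,72.1) size=(60,109) ang=1.0  circ c=(679.9,71.8) r=61.3
top stir_house rect c=(424.7,-240.7) size=(144,110) ang=6.9  circ c=(424.6,-240.7) r=87.9
t 12.7 pos [0.4638 0.0149 0.2149] h -105.2 tilt [ 0.0082 -0.0008] q6 1.74 rz 0.0 shift cm [ 16.87 -10.82  12.84] gap 0.0912
t 12.7 pos [0.4638 0.0149 0.2149] h -105.2 tilt [ 0.0082 -0.0008] q6 1.74 rz 0.52 shift cm [  9.26 -17.77  12.84] gap 0.0912
```

Emit:
{"op": "step_arm", "data": {
  "deltas": [3.4, -2.1, 0, 0, 0, 0, 1, 3.4, -2.1, 0, 0, 0, 0, 1, 3.4, -2.1, 0, 0, 0, 0, 1, 3.4, -2.1, 0, 0, 0, 0, 1, 3.4, -2.1, 0, 0, 0, 0, 1, 0, 0, 0, 0, 0, 0, 1, 0, 0, 0, 0, 0, 0, 1]
}}

```text
t: 13.4
ee_pos: [0.6528, 0.072, 0.2088]
eef_rot: [0.991, -0.132, -0.001, 0.0]
wrist_force: [-0.7, -0.2, 0.7]
finger_gap: 0.0912
grip_force: 0.0
```

```bash
python3 -c "
from h import *
plan(.656,.074,.088)
p,d=grab_frame('side');B['jar']=((300,266),(328,300),48,.055,.075,.064);print(measure('jar','side',d),measure('tray','side',d))
p,d=grab_frame('top');print(measure('jar','top',d),measure('tray','top',d))"
```

```text
t 13.4 pos [0.6528 0.072  0.2088] h -105.2 tilt [-0.0017 -0.0001] q6 1.85 rz 0.0 shift cm [ 0.28 -0.28 12.08] gap 0.0912
rect c=(457.9,15.7) size=(60,67) ang=30.4  circ c=(458.3,15.8) r=34.0 rect c=(460.2,14.6) size=(126,122) ang=86.7  circ c=(460.4,15.1) r=85.2
rect c=(460.6,13.4) size=(61,59) ang=1.7  circ c=(460.5,13.4) r=31.0 rect c=(461.3,15.0) size=(120,120) ang=86.6  circ c=(461.2,14.8) r=84.3
```

The jar is within 2 mm of the tray's middle. Now the bottle.

Emit:
{"op": "step_arm", "data": {
  "deltas": [0.3, -0.3, 3, 0, 0, 0, 1, 0, 0, 3.5, 0, 0, 0, 1, 0, 0, 3, 0, 0, 0, 1, 0, 0, 1.7, 0, 0, 0, 1, 0, 0, 0.9, 0, 0, 0, 1, 0, 0, 0, 0, 0, 0, 1, 0, 0, 0, 0, 0, 0, -1, 0, 0, 0, 0, 0, 0, -1, 0, 0, 0, 0, 0, 0, -1, 0, 0, 0, 0, 0, 0, -1]
}}

```text
t: 14.5
ee_pos: [0.6569, 0.0739, 0.0898]
eef_rot: [0.991, -0.132, 0.0, -0.0]
wrist_force: [0.2, 0.4, -0.0]
finger_gap: 0.0622
grip_force: 0.0
```

Emit:
{"op": "step_arm", "data": {
  "deltas": [0, 0, 0, 0, 0, 0, -1, 0, 0, 0, 0, 0, 0, -1, 0, 0, 0, 0, 0, 0, -1, 0, 0, 0, 0, 0, 0, -1]
}}

```text
t: 14.9
ee_pos: [0.6567, 0.074, 0.0893]
eef_rot: [0.991, -0.132, 0.0, -0.0]
wrist_force: [-0.7, -0.2, 4.4]
finger_gap: 0.0491
grip_force: 20.0
```

```bash
python3 -c "
from h import *
plan(.4365,-.2395,.0965)
p,d=grab_frame('side'); cv2.imwrite('pics/s5.png',cv2.resize(p[180:330,150:350,::-1],None,fx=3,fy=3))"
```

```text
t 14.9 pos [0.6567 0.074  0.0893] h -105.2 tilt [0.0003 0.0001] q6 1.86 rz 0.0 shift cm [-13.03  36.03  -0.73] gap 0.0491
```

View pics/s5.png

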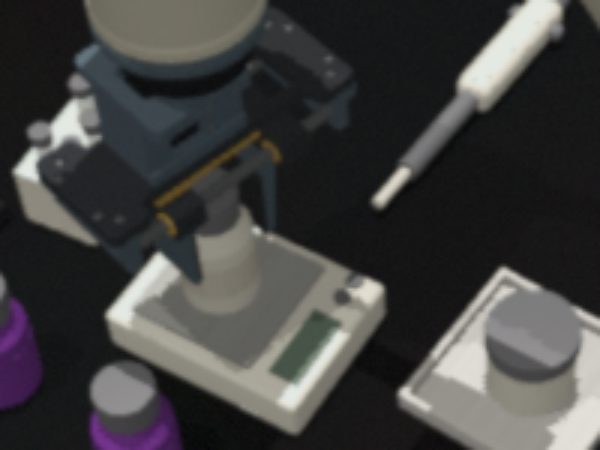

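The bottle is gripped around the body at crop (220,260), clear of the rack.

Emit:
{"op": "step_arm", "data": {
  "deltas": [0, 0, -0.5, 0, 0, 0, -1, 0, 0, -1.5, 0, 0, 0, -1, 0, 0, -2.5, 0, 0, 0, -1, 0, 0, -2.5, 0, 0, 0, -1, 0, 0, -1, 0, 0, 0, -1, -0.5, 1.5, 0, 0, 0, 0, -1, -1.1, 3, 0, 0, 0, 0, -1, -1.1, 3, 0, 0, 0, 0, -1, -1.1, 3, 0, 0, 0, 0, -1, -1.1, 3, 0, 0, 0, 0, -1]
}}

```text
t: 15.95
ee_pos: [0.5718, -0.0448, 0.1682]
eef_rot: [0.991, -0.132, -0.001, 0.0]
wrist_force: [0.1, 0.2, -1.4]
finger_gap: 0.0489
grip_force: 20.0
```

Emit:
{"op": "step_arm", "data": {
  "deltas": [-1.1, 3, 0, 0, 0, 0, -1, -1.1, 3, 0, 0, 0, 0, -1, -1.1, 3, 0, 0, 0, 0, -1, -1.1, 3, 0, 0, 0, 0, -1, -1.1, 3, 0, 0, 0, 0, -1, -1.1, 3, 0, 0, 0, 0, -1, -1.1, 3, 0, 0, 0, 0, -1, -0.5, 1.5, 0, 0, 0, 0, -1, 0, 0, 0, 0, 0, 0, -1, 0, 0, 0, 0, 0, 0, -1]
}}

```text
t: 16.95
ee_pos: [0.435, -0.2389, 0.1686]
eef_rot: [0.991, -0.133, -0.0, -0.0]
wrist_force: [-0.6, -0.3, -1.4]
finger_gap: 0.0492
grip_force: 20.0
```

```bash
python3 -c "
from h import *
plan(.4365,-.2395,.0975)"
```

```text
t 16.95 pos [ 0.435  -0.2389  0.1686] h -105.3 tilt [-0.0009  0.0008] q6 1.21 rz 0.0 shift cm [0.16 0.02 7.11] gap 0.0492
```

Emit:
{"op": "step_arm", "data": {
  "deltas": [0.2, 0, 2, 0, 0, 0, -1, 0, 0, 2, 0, 0, 0, -1, 0, 0, 1.5, 0, 0, 0, -1, 0, 0, 0.8, 0, 0, 0, -1, 0, 0, 0.3, 0, 0, 0, -1, 0, 0, 0, 0, 0, 0, -1, 0, 0, 0, 0, 0, 0, -1]
}}

```text
t: 17.65
ee_pos: [0.4381, -0.2397, 0.1036]
eef_rot: [0.991, -0.132, 0.0, 0.0]
wrist_force: [0.5, -0.1, -1.4]
finger_gap: 0.0489
grip_force: 20.0
```

```bash
python3 -c "
from h import *
plan(.4365,-.2395,.0975)"
```

```text
t 17.65 pos [ 0.4381 -0.2397  0.1036] h -105.2 tilt [ 0.0007 -0.0004] q6 1.22 rz 0.0 shift cm [-0.16  0.02  0.61] gap 0.0489
```

Emit:
{"op": "step_arm", "data": {
  "deltas": [-0.1, 0, 0.3, 0, 0, 0, -1, 0, 0, 0.2, 0, 0, 0, -1, 0, 0, 0.1, 0, 0, 0, -1, 0, 0, 0, 0, 0, 0, -1, 0, 0, 0, 0, 0, 0, -1]
}}

```text
t: 18.15
ee_pos: [0.4368, -0.2394, 0.0973]
eef_rot: [0.991, -0.132, 0.0, 0.0]
wrist_force: [-1.2, 0.3, 3.9]
finger_gap: 0.0487
grip_force: 20.0
```

Emit:
{"op": "step_arm", "data": {
  "deltas": [0, 0, 0, 0, 0, 0, 1, 0, 0, 0, 0, 0, 0, 1, 0, 0, 0, 0, 0, 0, 1, 0, 0, 0, 0, 0, 0, 1, 0, 0, 0, 0, 0, 0, 1, 0, 0, 0, 0, 0, 0, 1, 0, 0, -2, 0, 0, 0, 1, 0, 0, -4, 0, 0, 0, 1, 0, 0, -3, 0, 0, 0, 1, 0, 0, -1, 0, 0, 0, 1]
}}

```text
t: 19.15
ee_pos: [0.4378, -0.2401, 0.1999]
eef_rot: [0.991, -0.132, 0.002, 0.001]
wrist_force: [-0.0, -0.2, -0.5]
finger_gap: 0.091
grip_force: 0.0
```

```bash
python3 -c "
from h import *
plan(.467,.2185,.0421); plan(.467,.2185,.0421,74.8)"
```

```text
t 19.15 pos [ 0.4378 -0.2401  0.1999] h -105.2 tilt [ 0.0034 -0.0024] q6 1.21 rz 0.0 shift cm [ -9.26 -45.05  15.68] gap 0.091
t 19.15 pos [ 0.4378 -0.2401  0.1999] h -105.2 tilt [ 0.0034 -0.0024] q6 1.21 rz 0.0 shift cm [ -9.27 -45.04  15.68] gap 0.091
```

Emit:
{"op": "step_arm", "data": {
  "deltas": [-0.8, -4.1, 0, 0, 0, 0, 1, -0.8, -4.1, 0, 0, 0, 0, 1, -0.8, -4.1, 0, 0, 0, 0, 1, -0.8, -4.1, 0, 0, 0, 0, 1, -0.8, -4.1, 0, 0, 0, 0, 1, -0.9, -4.1, 0, 0, 0, 0, 1, -0.9, -4.1, 0, 0, 0, 0, 1, -0.9, -4.1, 1, 0, 0, 0, 1, -0.9, -4.1, 2, 0, 0, 0, 1, -0.8, -4.1, 2, 0, 0, 0, 1]
}}

```text
t: 20.15
ee_pos: [0.4629, 0.18, 0.1463]
eef_rot: [0.991, -0.132, 0.0, -0.0]
wrist_force: [1.2, -1.1, 0.7]
finger_gap: 0.0913
grip_force: 0.0
```

Emit:
{"op": "step_arm", "data": {
  "deltas": [-0.8, -4.1, 2, 0, 0, 0, 1, 0, 0, 0, 0, 0, 0, 1, 0, 0, 0, 0, 0, 0, 1]
}}

```text
t: 20.45
ee_pos: [0.4654, 0.2204, 0.1262]
eef_rot: [0.991, -0.131, -0.001, 0.0]
wrist_force: [1.6, -0.2, 0.2]
finger_gap: 0.091
grip_force: 0.0
```

```bash
python3 -c "
from h import *
plan(.467,.2185,.0421,74.8)
B['bot']=((436,278),(404,185),48,.136,.16,.146)
B['case']=((199,255),(263,375),45,.052,.07,.061)
p,d=grab_frame('top');print(measure('bot','top',d),measure('plate','top',d))
p,d=grab_frame('side');print(measure('bot','side',d),measure('case','side',d))"
```

```text
t 20.45 pos [0.4654 0.2204 0.1262] h -105.1 tilt [-0.0018 -0.0007] q6 2.16 rz 0.002 shift cm [0.21 0.13 8.41] gap 0.091
rect c=(437.2,-240.3) size=(36,37) ang=45.6  circ c=(437.6,-240.3) r=19.3 rect c=(437.8,-239.9) size=(99,97) ang=0.3  circ c=(437.4,-238.4) r=51.1Traceback (most recent call last):
  File "<string>", line 7, in <module>
    p,d=grab_frame('side');print(measure('bot','side',d),measure('case','side',d))
                                 ~~~~~~~^^^^^^^^^^^^^^^^
  File "h.py", line 26, in measure
    m[s]=(P[s]>lo)&(P[s]<hi); return shape(n,m,z)
                                     ~~~~~^^^^^^^
  File "h.py", line 15, in shape
    k=max(cs,key=cv2.contourArea)[:,0].astype(float)
      ~~~^^^^^^^^^^^^^^^^^^^^^^^^
ValueError: max() iterable argument is empty
```

The bottle is within 1 mm of the plate's middle. Next, pick up the case again.

Emit:
{"op": "step_arm", "data": {
  "deltas": [0.2, 0.1, 2.5, 0, 0, 0, 1, 0, 0, 2.5, 0, 0, 0, 1, 0, 0, 2, 0, 0, 0, 1, 0, 0, 1, 0, 0, 0, 1, 0, 0, 0.4, 0, 0, 0, 1, 0, 0, 0, 0, 0, 0, -1, 0, 0, 0, 0, 0, 0, -1, 0, 0, 0, 0, 0, 0, -1, 0, 0, 0, 0, 0, 0, -1, 0, 0, 0, 0, 0, 0, -1]
}}

```text
t: 21.55
ee_pos: [0.468, 0.2186, 0.0435]
eef_rot: [0.991, -0.132, 0.0, -0.0]
wrist_force: [0.5, 0.2, 0.4]
finger_gap: 0.0538
grip_force: 0.0
```

Emit:
{"op": "step_arm", "data": {
  "deltas": [0, 0, 0, 0, 0, 0, -1, 0, 0, 0, 0, 0, 0, -1, 0, 0, 0, 0, 0, 0, -1, 0, 0, 0, 0, 0, 0, -1]
}}

```text
t: 21.95
ee_pos: [0.4679, 0.2185, 0.0432]
eef_rot: [0.991, -0.132, 0.0, -0.0]
wrist_force: [-0.9, 0.1, 5.7]
finger_gap: 0.0437
grip_force: 20.0
```

```bash
python3 -c "
from h import *
plan(.652,.071,.0775)"
```

```text
t 21.95 pos [0.4679 0.2185 0.0432] h -105.2 tilt [0.0002 0.0001] q6 2.16 rz 0.0 shift cm [21.63  9.41 -3.43] gap 0.0437
```

Emit:
{"op": "step_arm", "data": {
  "deltas": [0, 0, -0.5, 0, 0, 0, -1, 0, 0, -1.5, 0, 0, 0, -1, 0, 0, -3, 0, 0, 0, -1, 0, 0, -3, 0, 0, 0, -1, 0, 0, -2.5, 0, 0, 0, -1, 0, 0, -1, 0, 0, 0, -1, 1.4, 0.6, 0, 0, 0, 0, -1, 2.7, 1.2, 0, 0, 0, 0, -1, 2.7, 1.2, 0, 0, 0, 0, -1, 2.7, 1.2, 0, 0, 0, 0, -1]
}}

```text
t: 22.95
ee_pos: [0.5493, 0.1515, 0.1566]
eef_rot: [0.991, -0.132, -0.001, 0.0]
wrist_force: [-0.3, 0.2, -0.9]
finger_gap: 0.0438
grip_force: 20.0
```

Emit:
{"op": "step_arm", "data": {
  "deltas": [2.7, 1.2, 0, 0, 0, 0, -1, 2.7, 1.2, 0, 0, 0, 0, -1, 2.7, 1.2, 0, 0, 0, 0, -1, 2.7, 1.2, 0, 0, 0, 0, -1, 1.4, 0.4, 0, 0, 0, 0, -1, 0, 0, 1, 0, 0, 0, -1, 0, 0, 0, 0, 0, 0, -1, 0, 0, 0, 0, 0, 0, -1]
}}

```text
t: 23.75
ee_pos: [0.6514, 0.0711, 0.1468]
eef_rot: [0.991, -0.132, -0.001, 0.0]
wrist_force: [0.1, 0.1, -2.2]
finger_gap: 0.0437
grip_force: 20.0
```

```bash
python3 -c "
from h import *
plan(.652,.071,.0785)"
```

```text
t 23.75 pos [0.6514 0.0711 0.1468] h -105.2 tilt [-0.0026  0.    ] q6 1.85 rz 0.0 shift cm [ 0.08 -0.01  6.83] gap 0.0437
```

Emit:
{"op": "step_arm", "data": {
  "deltas": [0, 0, 2, 0, 0, 0, -1, 0, 0, 2, 0, 0, 0, -1, 0, 0, 1.3, 0, 0, 0, -1, 0, 0, 0.7, 0, 0, 0, -1, 0, 0, 0, 0, 0, 0, -1, 0, 0, 0, 0, 0, 0, -1]
}}

```text
t: 24.35
ee_pos: [0.6529, 0.071, 0.0887]
eef_rot: [0.991, -0.132, 0.0, -0.0]
wrist_force: [-0.2, -0.6, -1.8]
finger_gap: 0.0438
grip_force: 20.0
```

```bash
python3 -c "
from h import *
plan(.652,.071,.0785)"
```

```text
t 24.35 pos [0.6529 0.071  0.0887] h -105.2 tilt [0.0007 0.    ] q6 1.85 rz 0.0 shift cm [-0.09  0.02  1.02] gap 0.0438
```

Emit:
{"op": "step_arm", "data": {
  "deltas": [0, 0, 0.5, 0, 0, 0, -1, 0, 0, 0.3, 0, 0, 0, -1, 0, 0, 0.2, 0, 0, 0, -1, 0, 0, 0, 0, 0, 0, -1, 0, 0, 0, 0, 0, 0, -1]
}}

```text
t: 24.85
ee_pos: [0.6527, 0.0709, 0.0781]
eef_rot: [0.991, -0.132, 0.0, -0.0]
wrist_force: [-0.1, -0.4, -0.6]
finger_gap: 0.0439
grip_force: 20.0
```

Emit:
{"op": "step_arm", "data": {
  "deltas": [0, 0, 0, 0, 0, 0, 1, 0, 0, 0, 0, 0, 0, 1, 0, 0, 0, 0, 0, 0, 1, 0, 0, 0, 0, 0, 0, 1, 0, 0, 0, 0, 0, 0, 1, 0, 0, 0, 0, 0, 0, 1, 0, 0, -2, 0, 0, 0, 1, 0, 0, -4, 0, 0, 0, 1, 0, 0, -4, 0, 0, 0, 1, 0, 0, -3, 0, 0, 0, 1]
}}

```text
t: 25.85
ee_pos: [0.6531, 0.0709, 0.2107]
eef_rot: [0.991, -0.132, 0.001, -0.0]
wrist_force: [0.5, 0.1, 0.1]
finger_gap: 0.091
grip_force: 0.0
```

Emit:
{"op": "step_arm", "data": {
  "deltas": [-5, 0, 0, 0, 0, 0, 1, -5, 0, 0, 0, 0, 0, 1, -5, 0, 0, 0, 0, 0, 1, -5, 0, 0, 0, 0, 0, 1, 0, -4, 0, 0, 0, 0, 1, 0, -4, 0, 0, 0, 0, 1, 0, -4, 0, 0, 0, 0, 1, 0, -4, 0, 0, 0, 0, 1, 0, 0, 0, 0, 0, 0, 1, 0, 0, 0, 0, 0, 0, 1]
}}

```text
t: 26.85
ee_pos: [0.5013, 0.2783, 0.2078]
eef_rot: [0.991, -0.131, -0.0, 0.0]
wrist_force: [-0.5, -0.5, -0.2]
finger_gap: 0.0911
grip_force: 0.0
```

```bash
python3 -c "
from h import *
B['bot']=((436,278),(404,185),48,.136,.16,.146); B['case']=((274,165),(232,265),48,.088,.11,.096)
B['jar']=((300,266),(328,300),48,.055,.075,.064)
plan(.652,.071,.0785)
for n in('side','top'):
  p,d=grab_frame(n); cv2.imwrite('pics/%s9.png'%n,p[:,:,::-1])
  for k in('bot','plate','case','bal_house','jar','tray'):
    try: print(n,k,measure(k,n,d))
    except Exception as e: print(n,k,'none')
"
```

```text
t 26.85 pos [0.5013 0.2783 0.2078] h -105.1 tilt [-0.0003 -0.0003] q6 2.24 rz 0.0 shift cm [19.95 16.08 12.93] gap 0.0911
side bot none
side plate rect c=(415.5,-242.0) size=(57,92) ang=18.7  circ c=(425.0,-240.0) r=48.9
side case none
side bal_house rect c=(590.1,17.9) size=(13,53) ang=75.0  circ c=(591.7,23.9) r=26.5
side jar rect c=(457.9,15.7) size=(60,67) ang=30.4  circ c=(458.4,15.7) r=33.9
side tray rect c=(460.0,14.6) size=(126,122) ang=86.7  circ c=(460.7,14.3) r=84.4
top bot rect c=(437.2,-240.3) size=(36,37) ang=45.6  circ c=(437.6,-240.3) r=19.3
top plate rect c=(436.8,-239.9) size=(97,97) ang=1.3  circ c=(436.9,-240.8) r=51.0
top case rect c=(651.1,68.5) size=(45,75) ang=74.5  circ c=(652.1,67.8) r=40.5
top bal_house rect c=(639.3,70.9) size=(144,110) ang=1.2  circ c=(639.3,71.4) r=88.5
top jar rect c=(460.6,13.4) size=(61,59) ang=1.7  circ c=(460.4,13.4) r=31.0
top tray rect c=(461.2,15.0) size=(120,120) ang=86.7  circ c=(461.2,14.8) r=84.3
```

View pics/top9.png

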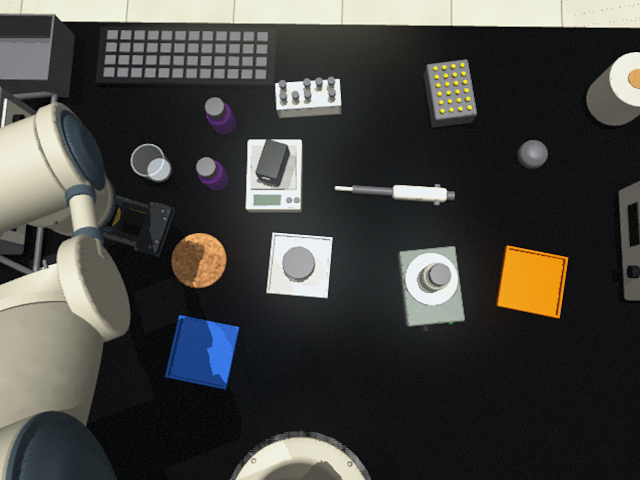

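View pics/side9.png

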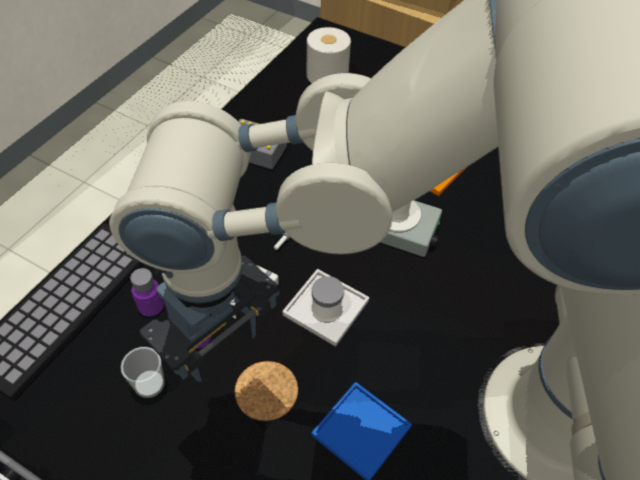

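The top view shows the bottle on the plate (435,275), the jar in the tray (298,264) and the case on the pan (272,162). Each is within about 3 mm of its middle. The pipette, beaker and rack have not moved, and the arm is clear.

```bash
python3 -c "
from rig import ctrl
print(ctrl.close_job())"
```

```text
the job is handed in; nothing more can be done
None
```

The job is handed in at about 27 s: bottle on the stirrer plate, jar in the metal tray and case on the balance pan (parked on the mat on the way), each measured within about 3 mm of its middle, with the pipette, beaker and rack unmoved; no verdict was returned.

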